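# Third hand for a drawer front

## Robot

A 6-joint arm with a two-finger parallel gripper is mounted at the origin on a cart in front of the work surface, level with it; the furniture and walls round the work are solid. World frame = base frame: x ahead of the robot, y to its left, z up, the work surface at z = 0. Lengths are in mm, angles in rad, forces in N, time in s.
With the tool pointing down it reaches from about 300 to 775 mm from the base axis. Payload 14.6 kg.
Tool frame: the origin (TCP) lies at the very end of the fingers, on their centre line; the grasp point (between the pads) lies 19 mm behind it; z points along the fingers, y is the line along which they close (so a half turn about z gives the same grasp; the last joint's range is limited). The gripper opens to 85 mm and grips with 20 to 120 N. Pads are 22 mm wide; open, the fingers measure 114 mm over their backs; the gripper's body (76 mm by 85 mm) begins 54 mm behind the grasp point. The pads swing forward as they close: fully open they stand 13 mm farther back than shut.
Start: joints at [1.242, 0.3, 1.521, -0, 1.321, -0.067], TCP at [142.349, 531.25, 231.281] pointing down, gripper open.
Joint ranges: [-3.03, 3.03], [-0.79, 2.21], [0.23, 2.52], [-1.04, 4.18], [0, 3.07], [-2.55, 2.55]. Speed limits (rad/s): [2.22, 2.22, 2.57, 3.14, 3.14, 3.14].

## Interface

Orientations are given as [roll, pitch, yaw] about the fixed x, y, z axes, in that order (R = Rz(yaw) Ry(pitch) Rx(roll)).
In Python, from plant import manip gives the robot as it stands.
- The arm moves only by the tool apply_moves, never from a script. Its argument "increments" is a list of rows, each an object of numbers: "x", "y", "z": the shift along the tool's x, y, z in cm; "yaw": the turn about the tool's z in rad. In form: [{"x": .., "y": .., "z": .., "yaw": ..}, ...]. A call has 1 to 12 rows; each row shifts and turns the commanded pose from where the row before left it, along the tool's axes as they then stand; what a row does not reach is not made up. A row lasts 1/10 s, in which the tool goes at most 50 mm and 8.59 degrees, less where a joint would pass 70% of its speed; a pose out of reach is approached as far as the arm can. A call with a gripper value outside its range is refused whole. "hand" is the closure, from -1 (fully open) to 1 (shut), set as the call begins (left out, the last holds). The fingers move at their own pace and stop on an object; the grip force is fixed at half the most. Time passes only in rows, so rows that do not move let the fingers close. It gives the time, the measured TCP pose, the force, the opening and the grip force at its end, in the units of the state.
- manip.observe(): the state, without advancing time (a new reading comes with each control period).
- manip.snapshot(name): name is "scene" or "top" or "wrist"; returns a dict with "image" (384x512x3 uint8, blue, green, red), "fx", "fy", "cx", "cy" (pixels), "D" ([k1, k2, p1, p2, k3] as OpenCV has them; the pictures are not rectified), "origin" and "orientation" of the camera in the world; the wrist camera has in their place "mount" (4x4, takes a point from camera to tool coordinates, whose origin is the TCP and whose axes are the flange's). Camera axes: x right, y down, z forward; pixel columns grow to the right and rows downward; lengths in mm; the calibration is good to about 2 mm. A picture is of the moment at which its call begins: read the wrist's pose just before it. There is no depth.
- manip.sign_off(): hands the job in; it is judged then, once.
The state is a dict: "clock": time; "qpos": joint angles; "qd": joint speeds; "effort": joint torques, N m; "position": TCP position; "orientation": TCP orientation; "contact_force": force on the tool from outside, world axes, zero at the start; "moment": the same for the moment, N m; "grip_width": finger opening in mm; "grasp_force": force on a finger pad.
Only numpy, scipy, OpenCV 4.12 (cv2) and the standard library are available. Lean on these libraries where they do the work, as an engineer would, in place of code of your own. Each camera call takes 0.05 s, during which the arm holds its last target. There are 200 camera calls.

## Task

We are putting this small worktop drawer cabinet together. Push the open drawer home until its catch holds it shut, then take the loose drawer front, stand it on the ledge between the two cheeks with its green face outwards, and press it flat against the drawer with a steady push of about 10 N (6 to 15 N is right, never more than 30 N) so that I can drive the screws through its holes. Keep that push steady for at least three seconds and finish while still holding it there; leave the mug, the bowl of screws and the screwdriver where they are.

Things in the scene. Friction and masses are not known exactly. Their poses are not given: they have to be found in the camera images.
- cabinet: birch drawer cabinet without its top (open above), fixed, 190 deep (x) x 234 wide (y) x 116 high. Origin: centre of its underside; +x points to its back, its open front looks to -x. Two 14 mm cheeks leave an opening 206 wide; the floor, 12 thick, runs to the cheeks' front edges (x = -95) and is the ledge for the front. Short dowels stand 8 out of the cheeks' tops
- opening (a point): middle of the front edge of the ledge, on its top: 95 in front of the cabinet's origin and 12 up; axes as the cabinet
- drawer: plywood drawer box in the cabinet, 192 wide, open at the top, still without a front; walls 10 thick, rim 80 above the worktop. Its flat front wall (16 to 80 above the worktop) is what the front is pressed against. Its origin coincides with the cabinet's when the joint reads 0
- drawer_face (a point): point in the middle of the outer face of the drawer's front wall, 60 above the worktop; moves with the drawer. When home it is 16 behind the cheeks' front edges
- runner (a joint): drawer slide in m: 0 = home, just touching two rubber buffers; larger = further out (to the cabinet's -x). From 0.016 inwards a roller catch resists with about 5 N; past 0.007 it draws the drawer in and keeps it at about -0.001. Pushed on, the drawer sinks into the buffers by about 1 mm for each 5 N (at 10 N it reads about -0.0025)
- front: loose drawer front standing upright on its long edge, 18 thick (x) x 200 wide (y) x 100 high (z), about 0.25 kg. Origin: centre of its underside. -x is its green outer face, which starts facing the robot; +x is bare wood. Screw holes at y = 64 and -64, half way up. On the ledge its top is 112 above the worktop, 32 above the drawer's rim: it can stay gripped by its top edge; 3 mm play to each cheek
- front_top (a point): middle of the front's upper edge, 100 above its origin; axes as the front
- front_face (a point): on the front's outer face, 9 in front of its origin, at the height of the origin; axes as the front. When pressed home it is flush with the cheeks' front edges within a millimetre or two
- mug: striped cream mug, 86 wide and 90 high, on the worktop; bystander. Origin: centre of its underside
- bowl: white bowl with screws in it, 115 wide and 52 high; bystander. Origin: centre of its underside
- screwdriver: screwdriver about 190 long lying on the worktop near its front edge; bystander. Origin: underside, near the middle of its length

How it is judged (in metres and radians):
On the way, in this order (a step that is already met when the one before it is completed fails the run):
1. the drawer is home, held by its catch alone: joint below 0.001, with neither the robot nor the front touching it (value of joint runner below 0.001 m and contact force between each of the arm, the fingers, front and drawer below 0.5 N), for 0.2 s.
2. the front stands in the opening and is pressed against the drawer with 6 to 15 N for two seconds without a break (contact force between front and drawer between 6 and 15 N and distance between front_face and opening below 0.008 m), for 2 s.
At the end, for the whole second after the job is handed in: the front stands on the ledge (within 4 mm) between the cheeks, upright within 0.06 rad, square to the cabinet within 0.05 rad, its outer face outwards and flush with the cheeks' edges within 5 mm, the drawer is home behind it, and the robot keeps it pressed against the drawer with 6 to 15 N (contact force between front and drawer between 6 and 15 N and value of joint runner below 0 m and x of front_face in the frame of opening between -0.005 and 0.005 m and y of front_face in the frame of opening between -0.005 and 0.005 m and z of front_face in the frame of opening between -0.003 and 0.004 m and angle between front's own z axis and vertical below 0.06 rad and angle between the y axis of front and the y axis of cabinet, either way round below 0.05 rad and linear speed of front below 0.01 m/s); the arm keeps its last pose, push and grip.
It fails at once if the front is pressed against the drawer with more than 30 N (contact force between front and drawer above 30 N).
It fails at once if the mug, the bowl or the screwdriver is shifted by more than 3 cm (distance of any of mug, bowl, screwdriver from where it was at the start of the episode above 0.03 m).
It also fails if it takes over 70 s, if anything falls off the work surface, if the arm or the gripper's body presses on something with over 40 N, if the wrist force passes 120 N, or if a joint passes its speed limit or range.

## Working session

There is one attempt and no reset: what is moved stays moved. The work goes in short steps, Python scripts to look and compute and a tool call to move; the robot and the scene stay as the last step left them, time stands still between calls to the robot, and variables do not carry over. Pictures are saved under pics/ and viewed, at most 10 in all, crops included, and the job is handed in when it is done.

Besides the shell and the picture viewer there is one more tool, called after "Emit:" as name(argument=value, ...), one argument or row to a line, values as JSON. apply_moves: Moves the arm, as the interface text tells. Its arguments: {"type":"object","properties":{"increments":{"type":"array"},"hand":{"type":"number"}},"required":["increments"]}

```bash
ls; mkdir -p pics; python3 - <<'E'
from plant import manip
import cv2,json,numpy as np
for n in("scene","top"):
    s=manip.snapshot(n); cv2.imwrite(f"pics/{n}0.png",s["image"])
    print(n,{k:np.round(v,4).tolist() for k,v in s.items() if k!="image"})
print(manip.observe())
E
```

```text
pics
scene {'fx': 474.4966, 'fy': 474.4966, 'cx': 260.8924, 'cy': 192.1234, 'D': [-0.0515, 0.0, 0.0, 0.0, 0.0], 'origin': [10.2622, -1005.1653, 642.4913], 'orientation': [-2.0349, -0.0026, -0.4573]}
top {'fx': 497.9357, 'fy': 497.9357, 'cx': 256.5775, 'cy': 191.3221, 'D': [0.0342, 0.0, 0.0, 0.0, 0.0], 'origin': [446.6005, -15.2465, 1696.5374], 'orientation': [-3.0982, 0.009, -1.5524]}
{'clock': 0.1, 'qpos': array([ 1.24237326e+00,  3.00433018e-01,  1.52153466e+00, -1.97568145e-05,
        1.32069473e+00, -6.66030349e-02]), 'qd': array([-0.00096583, -0.00256913,  0.00050135, -0.00084462,  0.00043603,
       -0.00054682]), 'effort': array([-1.24744711e-03, -5.44380534e+01, -3.62357211e+01, -1.70569656e-04,
        3.07650465e-03,  1.64912342e-05]), 'position': array([142.30113398, 531.05051886, 230.7618389 ]), 'orientation': array([-3.14052399e+00, -5.21019940e-05,  2.87977749e+00]), 'contact_force': array([0.61492985, 0.07104474, 0.59714718]), 'moment': array([0.00572901, 0.05598296, 0.02438015]), 'grasp_force': 0.0, 'grip_width': 85.43590433511436}
```

View pics/scene0.png

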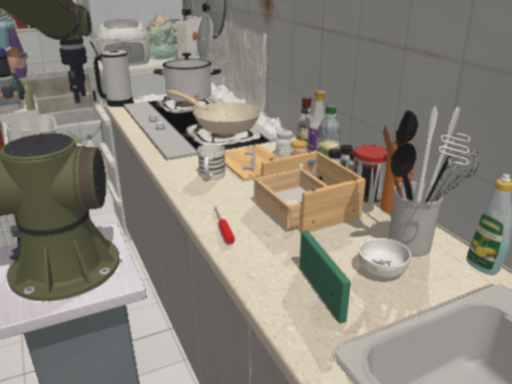

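View pics/top0.png

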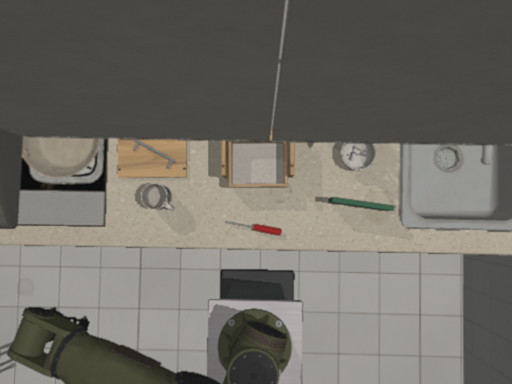

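The scene view shows the cabinet at about (310,190) with its drawer slightly out, and the front at (322,272) with its green side to the robot. In the top view the cabinet is at (258,160), the front at (362,204), the mug at (155,197), the bowl at (355,152) and the screwdriver at (253,228). I'll enlarge the top view.

```bash
cat > h.py <<'E'
from plant import manip
import cv2,numpy as np
from scipy.spatial.transform import Rotation as R
def cam(n):
    o=manip.observe(); s=manip.snapshot(n)
    if n=="wrist":
        T=np.eye(4);T[:3,:3]=R.from_euler("xyz",o["orientation"]).as_matrix();T[:3,3]=o["position"]
        T=T@np.array(s["mount"])
    else:
        T=np.eye(4);T[:3,:3]=R.from_euler("xyz",s["orientation"]).as_matrix();T[:3,3]=s["origin"]
    s["T"]=T; s["K"]=np.array([[s["fx"],0,s["cx"]],[0,s["fy"],s["cy"]],[0,0,1.]]); return s
def onz(s,px,z):
    p=cv2.undistortPoints(np.array(px,float).reshape(-1,1,2),s["K"],np.array(s["D"]))[:,0]
    d=np.c_[p,np.ones(len(p))]@s["T"][:3,:3].T; o=s["T"][:3,3]
    return o+d*((z-o[2])/d[:,2])[:,None]
def proj(s,P):
    Ti=np.linalg.inv(s["T"])
    return cv2.projectPoints(np.array(P,float).reshape(-1,1,3),cv2.Rodrigues(Ti[:3,:3])[0],Ti[:3,3],s["K"],np.array(s["D"]))[0][:,0]
E
python3 - <<'E'
from h import *
s=cam("top"); im=s["image"]
cv2.imwrite("pics/topz.png",cv2.resize(im[125:245,205:405],None,fx=4,fy=4,interpolation=cv2.INTER_CUBIC))
hsv=cv2.cvtColor(im,cv2.COLOR_BGR2HSV)
m=cv2.inRange(hsv,(60,80,20),(95,255,200)); m[:125]=0;m[245:]=0;m[:,:300]=0;m[:,405:]=0
c=max(cv2.findContours(m,0,2)[0],key=cv2.contourArea); r=cv2.minAreaRect(c);print(r)
b=cv2.boxPoints(r); print(b,onz(s,b,100).round())
print("mug,bowl,sd",onz(s,[[153,196]],90),onz(s,[[355,152]],40),onz(s,[[225,222],[281,231]],10))
E
```

```text
((361.0452880859375, 203.67633056640625), (62.78767013549805, 4.298083305358887), 7.969610214233398)
[[329.65668 201.45192]
 [330.25262 197.19536]
 [392.4339  205.90074]
 [391.83795 210.1573 ]] [[ 487. -234.  100.]
 [ 501. -236.  100.]
 [ 477. -434.  100.]
 [ 463. -432.  100.]]
mug,bowl,sd [[494.98446225 334.72506559  90.        ]] [[ 655.24555182 -324.31271523   40.        ]] [[413.81855027 106.20510612  10.        ]
 [387.00446939 -83.58975451  10.        ]]
```

View pics/topz.png

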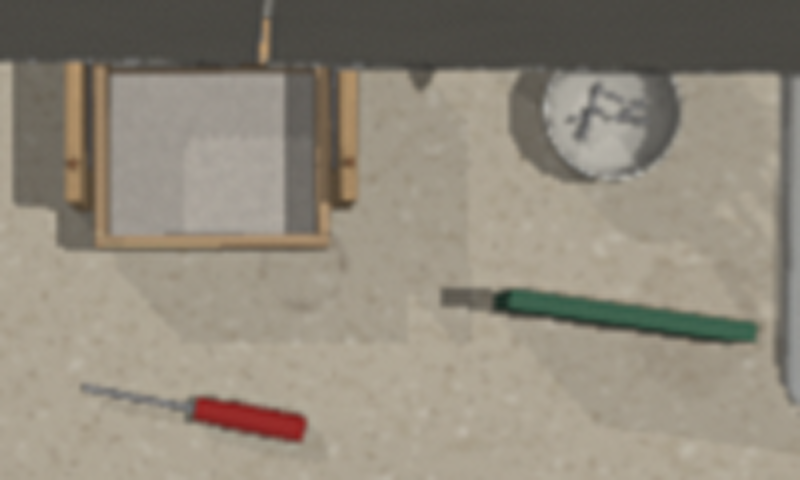

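The enlarged top view shows the cheek front ends at crop y≈205 (outer corners (66,207) and (356,204)). The drawer's front edge runs from (95,248) to (328,246), and the screwdriver lies clear in front of both. Next I'll turn these pixels into positions.

```bash
python3 - <<'E'
from h import *
s=cam("top")
f=lambda l:np.array(l)/4+[205,125]-.4
print(onz(s,f([[66,207],[356,204]]),116).round(1))
print(onz(s,f([[95,248],[328,246]]),80).round(1))
for z in(300,500,700,900):print(onz(s,[[258,140]],z).round())
E
```

```text
[[ 560.7  114.1  116. ]
 [ 567.1 -116.5  116. ]]
[[530.3  92.7  80. ]
 [535.3 -96.6  80. ]]
[[652.  -3. 300.]]
[[622.  -5. 500.]]
[[593.  -6. 700.]]
[[564.  -8. 900.]]
```

Emit:
apply_moves(
  increments=[
    {"x": -3.3,"y": -2.9},
    {"x": -3.3,"y": -2.9},
    {"x": -3.3,"y": -2.9},
    {"x": -3.3,"y": -2.9},
    {"x": -3.3,"y": -2.9},
    {"x": -3.3,"y": -2.9},
    {"x": -3.3,"y": -2.9},
    {"x": -3.3,"y": -2.9},
    {"x": -3.3,"y": -2.9},
    {"x": -3.3,"y": -2.9},
    {"x": -3.3,"y": -2.9},
    {"x": -3.3,"y": -2.9},
  ],
  hand=1,
)

```text
validation failed for argument at $.in...
```

Emit:
apply_moves(
  increments=[
    {"yaw": 0.14},
    {"yaw": 0.14},
    {"yaw": 0.14},
    {"yaw": 0.14},
    {"yaw": 0.14},
    {"yaw": 0.14},
    {"yaw": 0.14},
    {"yaw": 0.14},
    {"yaw": 0.14},
    {"yaw": 0.05},
  ],
)

```text
validation failed for argument at $.in...
```

```bash
cat >> h.py <<'E'
def go(P,yaw=None,o=None):
    o=o or manip.observe(); M=R.from_euler("xyz",o["orientation"])
    print("now",o["clock"],o["position"].round(1),o["orientation"].round(3),"F",o["contact_force"].round(1),"w",round(o["grip_width"],1))
    if P is not None: print("tool cm",(M.inv().apply(np.array(P)-o["position"])/10).round(2))
    if yaw is not None: print("turn",-(yaw-o["orientation"][2]))
E
python3 - <<'E'
from h import *
go([490,0,231],1.571)
s=cam("wrist"); cv2.imwrite("pics/w1.png",s["image"]); print(np.round(s["mount"],2).tolist(),s["fx"])
E
```

```text
now 0.2 [142.3 531.1 230.9] [-3.141 -0.     2.88 ] F [0.3 0.1 0.1] w 85.4
tool cm [-4.733e+01 -4.230e+01  2.000e-02]
turn 1.308796444313878
[[-0.0, -0.95, -0.32, 83.95], [1.0, -0.0, -0.0, -0.08], [-0.0, -0.32, 0.95, -142.01], [0.0, 0.0, 0.0, 1.0]] 288.2875868806756
```

View pics/w1.png

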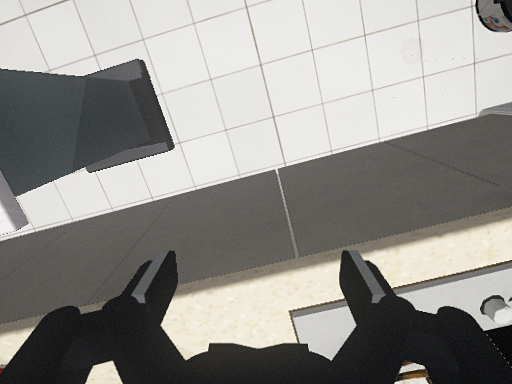

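The wrist camera shows the floor and the fingers, since the arm hasn't moved: the move calls were rejected. I'll resend them with all four keys in every row.

Emit:
apply_moves(
  increments=[
    {"x": -3.3,"y": -2.9,"z": 0,"yaw": 0},
    {"x": -3.3,"y": -2.9,"z": 0,"yaw": 0},
    {"x": -3.3,"y": -2.9,"z": 0,"yaw": 0},
    {"x": -3.3,"y": -2.9,"z": 0,"yaw": 0},
    {"x": -3.3,"y": -2.9,"z": 0,"yaw": 0},
    {"x": -3.3,"y": -2.9,"z": 0,"yaw": 0},
    {"x": -3.3,"y": -2.9,"z": 0,"yaw": 0},
    {"x": -3.3,"y": -2.9,"z": 0,"yaw": 0},
    {"x": -3.3,"y": -2.9,"z": 0,"yaw": 0},
    {"x": -3.3,"y": -2.9,"z": 0,"yaw": 0},
    {"x": -3.3,"y": -2.9,"z": 0,"yaw": 0},
    {"x": -3.3,"y": -2.9,"z": 0,"yaw": 0},
  ],
  hand=1,
)

```text
clock: 1.45
position: [435.5, 90.9, 231.4]
orientation: [3.141, 0.0, 2.88]
contact_force: [1.1, 1.0, -0.6]
grip_width: 0.3
grasp_force: 0.0
```

Emit:
apply_moves(
  increments=[
    {"x": 0,"y": 0,"z": 0,"yaw": 0.14},
    {"x": 0,"y": 0,"z": 0,"yaw": 0.14},
    {"x": 0,"y": 0,"z": 0,"yaw": 0.14},
    {"x": 0,"y": 0,"z": 0,"yaw": 0.14},
    {"x": 0,"y": 0,"z": 0,"yaw": 0.14},
    {"x": 0,"y": 0,"z": 0,"yaw": 0.14},
    {"x": 0,"y": 0,"z": 0,"yaw": 0.14},
    {"x": 0,"y": 0,"z": 0,"yaw": 0.14},
    {"x": 0,"y": 0,"z": 0,"yaw": 0.14},
    {"x": 0,"y": 0,"z": 0,"yaw": 0.05},
  ],
)

```text
clock: 2.45
position: [434.7, 92.6, 231.3]
orientation: [-3.142, -0.0, 1.564]
contact_force: [-0.4, 1.0, -0.2]
grip_width: 0.0
grasp_force: 0.0
```

```bash
python3 - <<'E'
from h import *
go([480,0,231],1.571)
E
```

```text
now 2.45 [434.7  92.6 231.3] [-3.142 -0.     1.564] F [-0.4  1.  -0.2] w 0.0
tool cm [-9.23  4.59  0.03]
turn -0.006564739877501724
```

Emit:
apply_moves(
  increments=[
    {"x": -3,"y": 1.8,"z": 0,"yaw": 0},
    {"x": -3,"y": 1.8,"z": 0,"yaw": 0},
    {"x": -3.2,"y": 1.5,"z": 0,"yaw": 0},
    {"x": 0,"y": 0,"z": 0,"yaw": 0},
    {"x": 0,"y": 0,"z": 0,"yaw": 0},
  ],
)

```text
clock: 2.95
position: [485.6, 0.2, 231.0]
orientation: [-3.141, -0.0, 1.568]
contact_force: [1.0, 0.4, -0.5]
grip_width: 0.3
grasp_force: 0.0
```

```bash
python3 - <<'E'
from h import *
go([485,0,50],1.571)
s=cam("wrist"); cv2.imwrite("pics/w2.png",cv2.resize(s["image"],(800,600),interpolation=cv2.INTER_CUBIC))
E
```

```text
now 2.95 [4.856e+02 2.000e-01 2.310e+02] [-3.141 -0.     1.568] F [ 1.   0.4 -0.5] w 0.3
tool cm [-0.03 -0.05 18.1 ]
turn -0.0025186475503962136
```

View pics/w2.png

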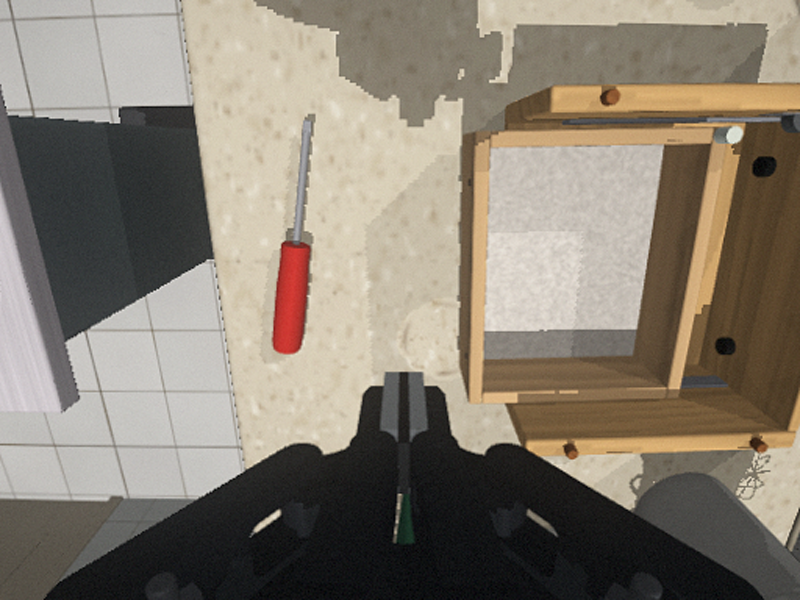

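The wrist view shows the cheek top front corners at about (553,87)/(550,111) on the left and (524,434)/(526,453) on the right. The drawer rim's front corners are at (474,134) and (470,403).

```bash
python3 - <<'E'
from h import *
s=cam("wrist")
u=lambda l:(np.array(l,float)+.5)/1.5625-.5
a=onz(s,u([[552,87],[550,111],[524,434],[526,453]]),116);print(a.round(1))
d=a[0]-a[3];th=np.arctan2(-d[0],d[1]);print("yaw",th,"mid",a.mean(0))
b=onz(s,u([[474,134],[470,403]]),80);print(b.round(1))
# dowels (tops z=124) and back
print(onz(s,u([[611,94],[572,449],[758,442]]),124).round(1))
E
```

```text
[[ 563.   115.4  116. ]
 [ 563.1  103.6  116. ]
 [ 566.2  -97.6  116. ]
 [ 568.9 -113.   116. ]]
yaw 0.02576796135103834 mid [565.30076244   2.10161494 116.        ]
[[528.5  93.   80. ]
 [534.5 -95.5  80. ]]
[[ 591.3  111.4  124. ]
 [ 596.8 -104.   124. ]
 [ 722.8 -100.4  124. ]]
```

Emit:
apply_moves(
  increments=[
    {"x": 0,"y": 0,"z": 3.1,"yaw": 0},
    {"x": 0,"y": 0,"z": 3,"yaw": 0},
    {"x": 0,"y": 0,"z": 3,"yaw": 0},
    {"x": 0,"y": 0,"z": 3,"yaw": 0},
    {"x": 0,"y": 0,"z": 3,"yaw": 0},
    {"x": 0,"y": 0,"z": 3,"yaw": 0},
    {"x": 0,"y": 0,"z": 0,"yaw": 0},
  ],
)

```text
clock: 3.75
position: [483.6, 1.6, 47.5]
orientation: [-3.136, -0.0, 1.571]
contact_force: [0.2, 0.3, 0.7]
grip_width: 0.3
grasp_force: 0.0
```

Emit:
apply_moves(
  increments=[
    {"x": 0,"y": 1.5,"z": 0,"yaw": 0},
    {"x": 0,"y": 1,"z": 0,"yaw": 0},
    {"x": 0,"y": 0.8,"z": 0,"yaw": 0},
    {"x": 0,"y": 0.8,"z": 0,"yaw": 0},
    {"x": 0,"y": 0.8,"z": 0,"yaw": 0},
    {"x": 0,"y": 0.8,"z": 0,"yaw": 0},
    {"x": 0,"y": 0.8,"z": 0,"yaw": 0},
    {"x": 0,"y": 0.5,"z": 0,"yaw": 0},
    {"x": 0,"y": 0,"z": 0,"yaw": 0},
  ],
)

```text
clock: 4.65
position: [556.1, 0.5, 50.1]
orientation: [-3.141, -0.0, 1.57]
contact_force: [-2.5, 1.0, 0.8]
grip_width: -0.1
grasp_force: 1.1
```

```bash
python3 -c "
from h import *
go([566,1,48],1.571)"
```

```text
now 4.65 [5.561e+02 5.000e-01 5.010e+01] [-3.141 -0.     1.57 ] F [-2.5  1.   0.8] w -0.1
tool cm [0.05 0.99 0.21]
turn -0.0011855906401845306
```

Emit:
apply_moves(
  increments=[
    {"x": 0,"y": 0.3,"z": 0,"yaw": 0},
    {"x": 0,"y": 0.3,"z": 0,"yaw": 0},
    {"x": 0,"y": 0.2,"z": 0,"yaw": 0},
    {"x": 0,"y": 0,"z": 0,"yaw": 0},
  ],
)

```text
clock: 5.05
position: [564.1, 0.3, 50.3]
orientation: [3.141, 0.0, 1.57]
contact_force: [-0.4, -0.3, -0.0]
grip_width: 0.3
grasp_force: 0.0
```

Emit:
apply_moves(
  increments=[
    {"x": 0,"y": 0.2,"z": 0,"yaw": 0},
    {"x": 0,"y": 0.1,"z": 0,"yaw": 0},
    {"x": 0,"y": 0,"z": 0,"yaw": 0},
  ],
)

```text
clock: 5.35
position: [566.8, 0.4, 50.3]
orientation: [3.141, 0.0, 1.57]
contact_force: [-0.2, -0.3, -0.1]
grip_width: -0.1
grasp_force: 0.0
```

Emit:
apply_moves(
  increments=[
    {"x": 0,"y": 0.2,"z": 0,"yaw": 0},
    {"x": 0,"y": 0.2,"z": 0,"yaw": 0},
    {"x": 0,"y": 0,"z": 0,"yaw": 0},
  ],
)

```text
clock: 5.65
position: [570.3, 0.5, 50.2]
orientation: [-3.14, -0.0, 1.57]
contact_force: [-6.3, 0.4, 3.9]
grip_width: -0.1
grasp_force: 3.2
```

The drawer meets its buffers with about 6 N. I'll back off and move toward the front.

Emit:
apply_moves(
  increments=[
    {"x": 0,"y": -2,"z": 0,"yaw": 0},
    {"x": 0,"y": -3,"z": 0,"yaw": 0},
    {"x": 0,"y": -3.5,"z": 0,"yaw": 0},
    {"x": 0,"y": 0,"z": -4,"yaw": 0},
    {"x": 0,"y": 0,"z": -4.5,"yaw": 0},
    {"x": 0,"y": 0,"z": -4.5,"yaw": 0},
    {"x": 0,"y": 0,"z": -4,"yaw": 0},
    {"x": -4,"y": 0,"z": 0,"yaw": 0},
    {"x": -4,"y": 0,"z": 0,"yaw": 0},
    {"x": -4,"y": 0,"z": 0,"yaw": 0},
    {"x": -4,"y": 0,"z": 0,"yaw": 0},
    {"x": -4,"y": 0,"z": 0,"yaw": 0},
  ],
)

```text
clock: 6.85
position: [485.4, -201.1, 220.5]
orientation: [3.141, 0.0, 1.57]
contact_force: [0.4, 0.2, 0.1]
grip_width: 0.1
grasp_force: 0.0
```

Emit:
apply_moves(
  increments=[
    {"x": -4,"y": 0,"z": 0,"yaw": 0.06},
    {"x": -4,"y": 0,"z": 0,"yaw": 0.06},
    {"x": -2,"y": 0,"z": 0,"yaw": 0},
    {"x": 0,"y": 0,"z": 0,"yaw": 0},
    {"x": 0,"y": 0,"z": 0,"yaw": 0},
  ],
  hand=-1,
)

```text
clock: 7.35
position: [480.6, -299.0, 220.1]
orientation: [-3.141, -0.0, 1.449]
contact_force: [-0.1, 1.2, 0.2]
grip_width: 72.2
grasp_force: 0.0
```

```bash
python3 - <<'E'
from h import *
go([482,-334,220],1.45)
s=cam("wrist"); cv2.imwrite("pics/w3.png",cv2.resize(s["image"],(800,600),interpolation=cv2.INTER_CUBIC))
t=cam("top"); cv2.imwrite("pics/top1.png",cv2.resize(t["image"][125:245,205:405],None,fx=4,fy=4,interpolation=cv2.INTER_CUBIC))
E
```

```text
now 7.35 [ 480.6 -299.   220.1] [-3.141 -0.     1.449] F [-0.1  1.2  0.2] w 72.2
tool cm [-3.46  0.56  0.01]
turn -0.0006681979518972092
```

View pics/w3.png

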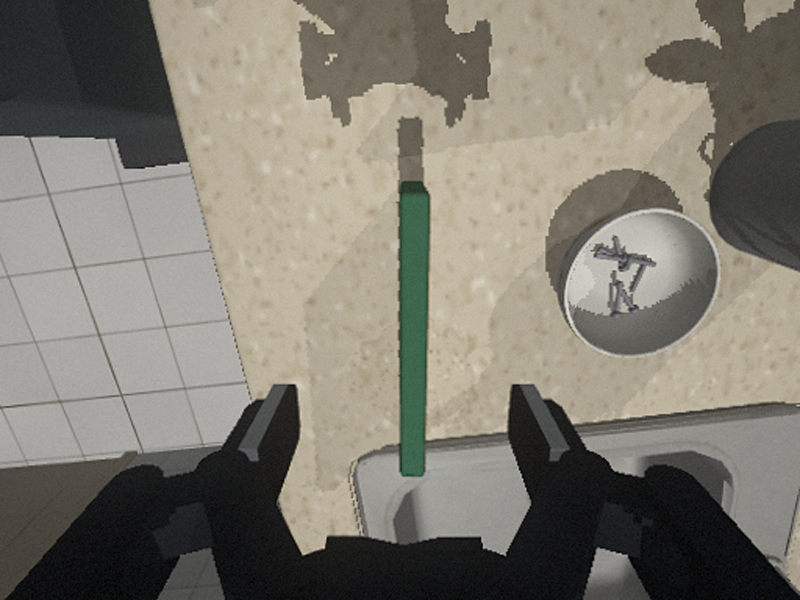

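The wrist view shows the front's top edge between the open fingers, from (400–430,192) to (400–425,475). It is nearly parallel to the tool, with the bowl off to the right.

```bash
python3 - <<'E'
from h import *
s=cam("wrist")
u=lambda l:(np.array(l,float)+.5)/1.5625-.5
a=onz(s,u([[400,193],[429,193],[401,475],[425,475]]),100);print(a.round(1))
c=a.mean(0);d=a[0]+a[1]-a[2]-a[3];th=np.arctan2(-d[0],d[1]);print(c,th,np.linalg.norm(d)/2)
c[2]=74
go(c,np.pi/2+th)
E
```

```text
[[ 485.8 -238.9  100. ]
 [ 502.2 -240.9  100. ]
 [ 462.4 -433.5  100. ]
 [ 479.4 -435.6  100. ]]
[ 482.43109247 -337.21319032  100.        ] -0.11817660173684981 196.01600222873452
now 7.5 [ 480.9 -298.2  220.5] [3.141 0.    1.451] F [ 0.1 -0.   0.5] w 85.4
tool cm [-3.85  0.61 14.65]
turn -0.001576624599501475
```

View pics/top1.png

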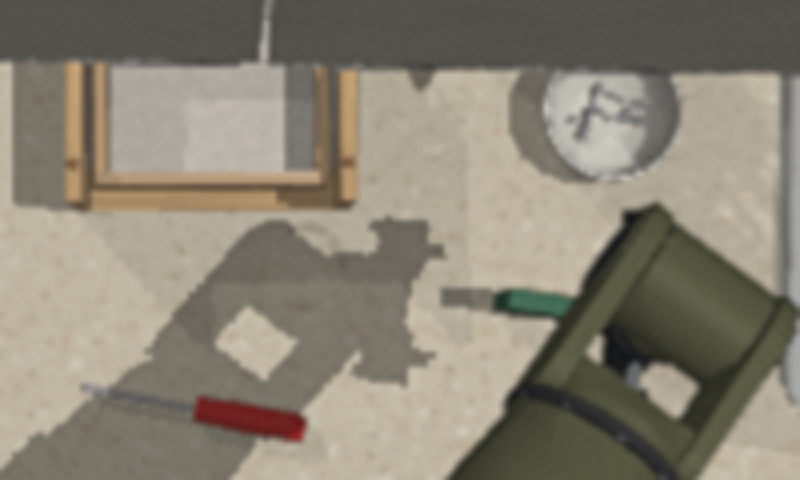

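Emit:
apply_moves(
  increments=[
    {"x": -1.3,"y": 0.2,"z": 0,"yaw": 0},
    {"x": -1.3,"y": 0.2,"z": 0,"yaw": 0},
    {"x": -1.2,"y": 0.2,"z": 0,"yaw": 0},
    {"x": 0,"y": 0,"z": 3,"yaw": 0},
    {"x": 0,"y": 0,"z": 3,"yaw": 0},
    {"x": 0,"y": 0,"z": 3,"yaw": 0},
    {"x": 0,"y": 0,"z": 3,"yaw": 0},
    {"x": 0,"y": 0,"z": 2.7,"yaw": 0},
    {"x": 0,"y": 0,"z": 0,"yaw": 0},
    {"x": 0,"y": 0,"z": 0,"yaw": 0},
  ],
)

```text
clock: 8.5
position: [482.1, -338.4, 73.8]
orientation: [3.142, 0.0, 1.449]
contact_force: [0.9, 0.4, -0.5]
grip_width: 85.2
grasp_force: 0.0
```

Emit:
apply_moves(
  increments=[
    {"x": 0,"y": 0,"z": 0,"yaw": 0},
    {"x": 0,"y": 0,"z": 0,"yaw": 0},
    {"x": 0,"y": 0,"z": 0,"yaw": 0},
    {"x": 0,"y": 0,"z": 0,"yaw": 0},
    {"x": 0,"y": 0,"z": 0,"yaw": 0},
    {"x": 0,"y": 0,"z": 0,"yaw": 0},
    {"x": 0,"y": 0,"z": 0,"yaw": 0},
    {"x": 0,"y": 0,"z": 0,"yaw": 0},
  ],
  hand=1,
)

```text
clock: 9.3
position: [482.3, -337.8, 73.8]
orientation: [3.141, 0.0, 1.45]
contact_force: [0.0, 0.7, 5.9]
grip_width: 16.8
grasp_force: 60.4
```

Emit:
apply_moves(
  increments=[
    {"x": 0,"y": 0,"z": -2,"yaw": 0},
    {"x": 0,"y": 0,"z": -3,"yaw": 0},
    {"x": 0,"y": 0,"z": -3,"yaw": 0},
    {"x": 3.8,"y": 0,"z": 0,"yaw": 0},
    {"x": 3.8,"y": 0,"z": 0,"yaw": 0},
    {"x": 3.8,"y": 0,"z": 0,"yaw": 0},
    {"x": 3.8,"y": 0,"z": 0,"yaw": 0},
    {"x": 3.8,"y": 0,"z": 0,"yaw": 0},
    {"x": 3.8,"y": 0,"z": 0,"yaw": -0.03},
    {"x": 3.8,"y": 0,"z": 0,"yaw": -0.04},
    {"x": 3.8,"y": 0,"z": 0,"yaw": -0.04},
    {"x": 3.6,"y": 0,"z": 0,"yaw": -0.04},
  ],
)

```text
clock: 10.5
position: [514.8, 2.1, 152.7]
orientation: [-3.14, -0.0, 1.602]
contact_force: [0.5, -0.1, -3.9]
grip_width: 17.0
grasp_force: 59.3
```

Emit:
apply_moves(
  increments=[
    {"x": 0,"y": 0,"z": 0,"yaw": 0},
    {"x": 0,"y": 0,"z": 0,"yaw": 0},
    {"x": 0,"y": 0,"z": 0,"yaw": 0},
  ],
)

```text
clock: 10.8
position: [515.1, -0.2, 153.0]
orientation: [-3.141, 0.0, 1.599]
contact_force: [-0.6, -0.8, -3.6]
grip_width: 16.9
grasp_force: 59.3
```

```bash
python3 - <<'E'
from h import *
go([540,1,100],1.598)
s=cam("wrist"); cv2.imwrite("pics/w4.png",cv2.resize(s["image"],(800,600),interpolation=cv2.INTER_CUBIC))
E
```

```text
now 10.8 [ 5.151e+02 -2.000e-01  1.530e+02] [-3.141  0.     1.599] F [-0.6 -0.8 -3.6] w 16.9
tool cm [0.05 2.49 5.3 ]
turn 0.000921676737858812
```

View pics/w4.png

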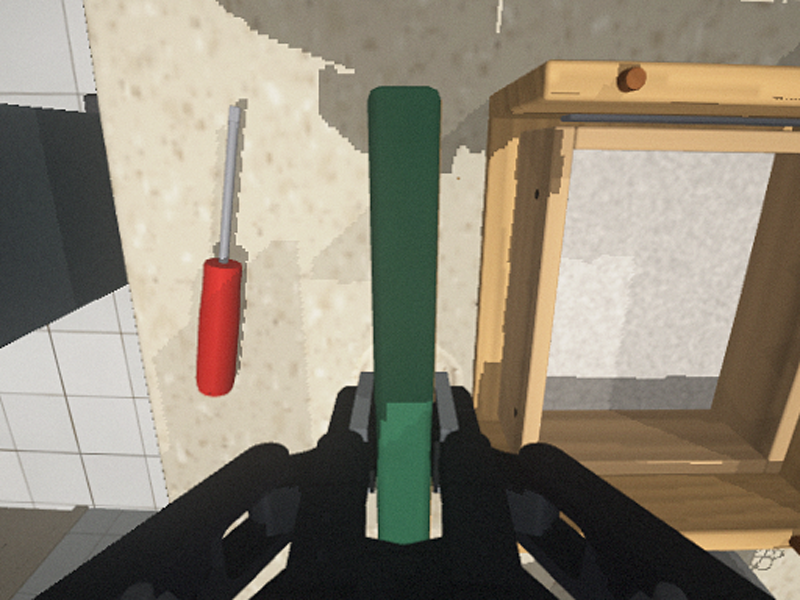

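The front is held square between the fingers, with its left end at (370–440,87). The left cheek's front corner is at (548,61), and its inner edge is at about (545,112).

```bash
python3 - <<'E'
from h import *
s=cam("wrist"); o=manip.observe()
u=lambda l:(np.array(l,float)+.5)/1.5625-.5
e=onz(s,u([[370,88],[439,88]]),o["position"][2]+26.5);print("left end",e.round(1))
# edges along front top for yaw: left edge at rows 95, 370
q=onz(s,u([[369.5,95],[378,480],[440,95],[431,480]]),o["position"][2]+26.5);print(q.round(1))
for a,b in((0,1),(2,3)): d=q[a]-q[b];print("yaw",np.arctan2(-d[0],d[1]))
print("cheek",onz(s,u([[548,61],[546,112]]),116).round(1),onz(s,u([[632,77]]),124).round(1))
print("rim front outer",onz(s,u([[560,128],[526,450]]),80).round(1))
print("ledge edge",onz(s,u([[487,120],[474,420]]),12).round(1))
E
```

```text
left end [[504.5  96.7 179.6]
 [520.7  97.1 179.6]]
[[504.4  95.2 179.6]
 [507.3 -15.6 179.6]
 [521.   95.6 179.6]
 [524.  -15.2 179.6]]
yaw 0.026501282557717328
yaw 0.02755275234692554
cheek [[563.6 114.8 116. ]
 [565.   97.8 116. ]] [[591.3 109.6 124. ]]
rim front outer [[582.6  94.2  80. ]
 [587.1 -77.8  80. ]]
ledge edge [[ 561.1  100.6   12. ]
 [ 569.2 -103.4   12. ]]
```

Emit:
apply_moves(
  increments=[
    {"x": 0,"y": 1,"z": 2,"yaw": 0},
    {"x": 0,"y": 1,"z": 2,"yaw": 0},
    {"x": 0,"y": 1,"z": 2.4,"yaw": 0},
    {"x": 0,"y": 0,"z": 0,"yaw": 0},
    {"x": 0,"y": 0,"z": 0,"yaw": 0},
    {"x": 0,"y": 0,"z": 0,"yaw": 0},
  ],
)

```text
clock: 11.5
position: [545.5, 1.0, 90.5]
orientation: [3.14, 0.0, 1.599]
contact_force: [-0.4, -0.3, -3.2]
grip_width: 17.0
grasp_force: 59.5
```

```bash
python3 - <<'E'
from h import *
go([574,1,85],1.598)
s=cam("wrist"); cv2.imwrite("pics/w5raw.png",s["image"])
c=s["image"][40:190,230:430]; cv2.imwrite("pics/w5.png",cv2.resize(c,None,fx=4,fy=4,interpolation=cv2.INTER_CUBIC))
E
```

```text
now 11.5 [545.5   1.   90.5] [3.14  0.    1.599] F [-0.4 -0.3 -3.2] w 17.0
tool cm [-0.08  2.85  0.56]
turn 0.0012561612702584046
```

View pics/w5.png

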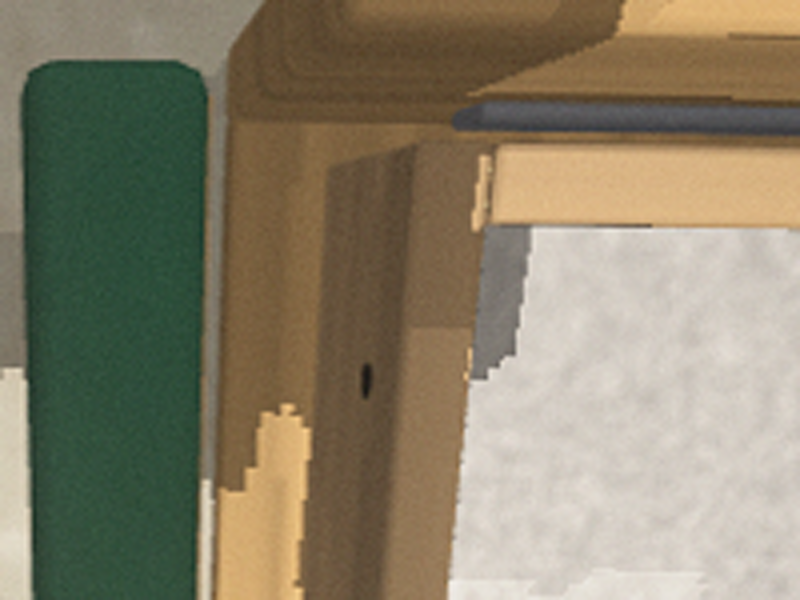

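The close view shows the front's left end at crop row 62. The inner foot of the left cheek, on the ledge's front edge, is at (228,121), and the drawer rim's outer left corner is at about (413,145).

```bash
python3 - <<'E'
from h import *
s=cam("wrist"); o=manip.observe(); th=.027; X=np.array([np.cos(th),np.sin(th)]);Y=np.array([-np.sin(th),np.cos(th)])
u=lambda l:(np.array(l,float)+.5)/4-.5+[230,40]
f=lambda p,z:onz(s,u([p]),z)[0][:2]
zt=o["position"][2]+26.5
for n,p,z,yy in(("front end",[115,61],zt,100),("ledge corner",[228,121],12,103),("rim corner",[413,145],80,96)):
    q=f(p,z); print(n,q.round(1),"centre y'",(q@Y-yy).round(2),"x'",(q@X).round(1))
q=f([205,300],zt);print("front back edge x'",q@X, "left edge", f([27,300],zt)@X)
print("ledge edge x' ",f([220,480],12)@X,"rim x'",f([390,500],80)@X)
print("tool",o["position"][:2]@X,o["position"][:2]@Y)
E
```

```text
front end [542.7  98.8] centre y' -15.88 x' 545.1
ledge corner [562.8 102.2] centre y' -15.99 x' 565.4
rim corner [579.7  94.9] centre y' -16.8 x' 582.0
front back edge x' 553.8980760545284 left edge 536.6154774247902
ledge edge x'  565.8673504343967 rim x' 582.5578723652017
tool 545.3459565826049 -13.584035729424027
```

Emit:
apply_moves(
  increments=[
    {"x": 0,"y": 0,"z": 0.3,"yaw": 0},
    {"x": 0,"y": 0.4,"z": 0,"yaw": 0},
    {"x": 0,"y": 0.4,"z": 0,"yaw": 0},
    {"x": 0,"y": 0.4,"z": 0,"yaw": 0},
    {"x": 0,"y": 0.4,"z": 0,"yaw": 0},
    {"x": 0,"y": 0.4,"z": 0,"yaw": 0},
    {"x": 0,"y": 0.3,"z": 0,"yaw": 0},
    {"x": 0,"y": 0,"z": 0,"yaw": 0},
    {"x": 0,"y": 0,"z": 0,"yaw": 0},
  ],
)

```text
clock: 12.5
position: [568.2, 2.0, 86.2]
orientation: [-3.141, -0.0, 1.6]
contact_force: [0.3, 0.2, -3.4]
grip_width: 16.5
grasp_force: 59.6
```

Emit:
apply_moves(
  increments=[
    {"x": 0,"y": 0,"z": 0.05,"yaw": 0},
    {"x": 0,"y": 0,"z": 0,"yaw": 0},
    {"x": 0,"y": 0,"z": 0,"yaw": 0},
  ],
)

```text
clock: 12.8
position: [568.2, 2.0, 85.8]
orientation: [3.142, 0.0, 1.6]
contact_force: [-0.6, 0.1, -2.2]
grip_width: 16.8
grasp_force: 59.7
```

```bash
python3 -c "
from h import *
go([573,2,85.5],1.598)"
```

```text
now 12.8 [568.2   2.   85.8] [3.142 0.    1.6  ] F [-0.6  0.1 -2.2] w 16.8
tool cm [-0.01  0.48  0.03]
turn 0.0017776610564916862
```

Near touching. I'll go down slightly more and forward a little.

Emit:
apply_moves(
  increments=[
    {"x": 0,"y": 0.1,"z": 0.05,"yaw": 0},
    {"x": 0,"y": 0.1,"z": 0,"yaw": 0},
    {"x": 0,"y": 0.1,"z": 0,"yaw": 0},
    {"x": 0,"y": 0,"z": 0,"yaw": 0},
    {"x": 0,"y": 0,"z": 0,"yaw": 0},
  ],
)

```text
clock: 13.3
position: [571.3, 2.1, 85.8]
orientation: [3.142, 0.0, 1.6]
contact_force: [-3.2, -0.2, 5.0]
grip_width: 16.6
grasp_force: 60.9
```

Emit:
apply_moves(
  increments=[
    {"x": 0,"y": 0,"z": -0.05,"yaw": 0},
    {"x": 0,"y": 0,"z": 0,"yaw": 0},
    {"x": 0,"y": 0,"z": 0,"yaw": 0},
  ],
)

```text
clock: 13.6
position: [571.4, 2.1, 85.8]
orientation: [3.141, 0.0, 1.6]
contact_force: [0.4, -0.3, -0.3]
grip_width: 17.2
grasp_force: 60.2
```

Emit:
apply_moves(
  increments=[
    {"x": 0,"y": 0.1,"z": 0,"yaw": 0},
    {"x": 0,"y": 0,"z": 0,"yaw": 0},
    {"x": 0,"y": 0,"z": 0,"yaw": 0},
  ],
)

```text
clock: 13.9
position: [572.2, 2.1, 85.8]
orientation: [-3.141, 0.0, 1.6]
contact_force: [-2.8, 0.4, 2.5]
grip_width: 17.3
grasp_force: 60.5
```

Emit:
apply_moves(
  increments=[
    {"x": 0,"y": 0.1,"z": -0.03,"yaw": 0},
    {"x": 0,"y": 0,"z": 0,"yaw": 0},
    {"x": 0,"y": 0,"z": 0,"yaw": 0},
    {"x": 0,"y": 0,"z": 0,"yaw": 0},
  ],
)

```text
clock: 14.3
position: [573.2, 2.1, 85.9]
orientation: [-3.142, -0.0, 1.6]
contact_force: [0.2, 0.9, -3.3]
grip_width: 16.7
grasp_force: 59.7
```

Emit:
apply_moves(
  increments=[
    {"x": 0,"y": 0.1,"z": 0,"yaw": 0},
    {"x": 0,"y": 0,"z": 0,"yaw": 0},
    {"x": 0,"y": 0,"z": 0,"yaw": 0},
    {"x": 0,"y": 0,"z": 0,"yaw": 0},
  ],
)

```text
clock: 14.7
position: [574.1, 2.2, 86.0]
orientation: [-3.141, -0.0, 1.6]
contact_force: [-3.2, 0.7, -4.0]
grip_width: 16.8
grasp_force: 59.8
```

Emit:
apply_moves(
  increments=[
    {"x": 0,"y": 0.1,"z": 0,"yaw": 0},
    {"x": 0,"y": 0,"z": 0,"yaw": 0},
    {"x": 0,"y": 0,"z": 0,"yaw": 0},
    {"x": 0,"y": 0,"z": 0,"yaw": 0},
  ],
)

```text
clock: 15.1
position: [574.9, 2.2, 85.9]
orientation: [-3.14, -0.0, 1.6]
contact_force: [-5.0, 0.4, -3.3]
grip_width: 16.8
grasp_force: 59.8
```

Emit:
apply_moves(
  increments=[
    {"x": 0,"y": 0.1,"z": 0,"yaw": 0},
    {"x": 0,"y": 0,"z": 0,"yaw": 0},
    {"x": 0,"y": 0,"z": 0,"yaw": 0},
    {"x": 0,"y": 0,"z": 0,"yaw": 0},
  ],
)

```text
clock: 15.5
position: [575.5, 2.3, 85.9]
orientation: [-3.139, -0.0, 1.6]
contact_force: [-9.1, -0.0, 0.6]
grip_width: 16.9
grasp_force: 60.3
```

```bash
python3 -c "
from h import *
go([573,2,85.5],1.598)
F=[]
for i in range(4):
    s=cam('wrist');F.append(manip.observe()['contact_force'])
print(np.round(F,1),manip.observe()['moment'])
t=cam('scene');cv2.imwrite('pics/s2.png',cv2.resize(t['image'][130:250,220:390],None,fx=4.7,fy=4.7,interpolation=cv2.INTER_CUBIC))"
```

```text
now 15.5 [575.5   2.3  85.9] [-3.139 -0.     1.6  ] F [-9.1 -0.   0.6] w 16.9
tool cm [-0.02 -0.25  0.04]
turn 0.0017158415638018898
[[-9.5 -0.  -0.1]
 [-8.4 -0.1 -0.5]
 [-9.4  0.1  0. ]
 [-8.6 -0.2  0.1]] [ 0.00998278  1.63609443 -0.31099211]
```

Emit:
apply_moves(
  increments=[
    {"x": 0,"y": 0.04,"z": 0,"yaw": 0},
    {"x": 0,"y": 0,"z": 0,"yaw": 0},
    {"x": 0,"y": 0,"z": 0,"yaw": 0},
    {"x": 0,"y": 0,"z": 0,"yaw": 0},
    {"x": 0,"y": 0,"z": 0,"yaw": 0},
    {"x": 0,"y": 0,"z": 0,"yaw": 0},
  ],
)

```text
clock: 16.35
position: [575.7, 2.2, 85.9]
orientation: [-3.139, -0.0, 1.6]
contact_force: [-11.1, -0.2, 1.1]
grip_width: 17.3
grasp_force: 60.5
```

View pics/s2.png

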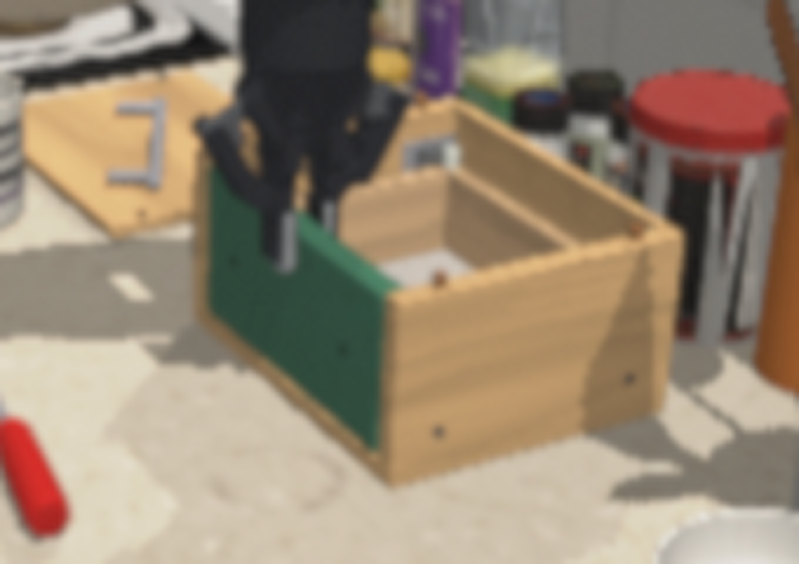

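The front stands in the opening on the ledge, flush with the cheeks, green face out (corners near (210,170) and (385,455)). I'll hold it there.

Emit:
apply_moves(
  increments=[
    {"x": 0,"y": 0,"z": 0,"yaw": 0},
    {"x": 0,"y": 0,"z": 0,"yaw": 0},
    {"x": 0,"y": 0,"z": 0,"yaw": 0},
    {"x": 0,"y": 0,"z": 0,"yaw": 0},
    {"x": 0,"y": 0,"z": 0,"yaw": 0},
    {"x": 0,"y": 0,"z": 0,"yaw": 0},
    {"x": 0,"y": 0,"z": 0,"yaw": 0},
    {"x": 0,"y": 0,"z": 0,"yaw": 0},
    {"x": 0,"y": 0,"z": 0,"yaw": 0},
    {"x": 0,"y": 0,"z": 0,"yaw": 0},
    {"x": 0,"y": 0,"z": 0,"yaw": 0},
    {"x": 0,"y": 0,"z": 0,"yaw": 0},
  ],
)

```text
clock: 17.55
position: [575.7, 2.2, 85.9]
orientation: [-3.139, -0.0, 1.6]
contact_force: [-11.3, -0.5, 1.4]
grip_width: 17.2
grasp_force: 60.5
```

Emit:
apply_moves(
  increments=[
    {"x": 0,"y": 0,"z": 0,"yaw": 0},
    {"x": 0,"y": 0,"z": 0,"yaw": 0},
    {"x": 0,"y": 0,"z": 0,"yaw": 0},
    {"x": 0,"y": 0,"z": 0,"yaw": 0},
    {"x": 0,"y": 0,"z": 0,"yaw": 0},
    {"x": 0,"y": 0,"z": 0,"yaw": 0},
    {"x": 0,"y": 0,"z": 0,"yaw": 0},
    {"x": 0,"y": 0,"z": 0,"yaw": 0},
    {"x": 0,"y": 0,"z": 0,"yaw": 0},
    {"x": 0,"y": 0,"z": 0,"yaw": 0},
    {"x": 0,"y": 0,"z": 0,"yaw": 0},
    {"x": 0,"y": 0,"z": 0,"yaw": 0},
  ],
)

```text
clock: 18.75
position: [575.7, 2.3, 85.9]
orientation: [-3.139, -0.0, 1.6]
contact_force: [-12.3, 0.3, 0.8]
grip_width: 16.9
grasp_force: 60.5
```

Emit:
apply_moves(
  increments=[
    {"x": 0,"y": 0,"z": 0,"yaw": 0},
    {"x": 0,"y": 0,"z": 0,"yaw": 0},
    {"x": 0,"y": 0,"z": 0,"yaw": 0},
    {"x": 0,"y": 0,"z": 0,"yaw": 0},
    {"x": 0,"y": 0,"z": 0,"yaw": 0},
    {"x": 0,"y": 0,"z": 0,"yaw": 0},
    {"x": 0,"y": 0,"z": 0,"yaw": 0},
    {"x": 0,"y": 0,"z": 0,"yaw": 0},
    {"x": 0,"y": 0,"z": 0,"yaw": 0},
    {"x": 0,"y": 0,"z": 0,"yaw": 0},
    {"x": 0,"y": 0,"z": 0,"yaw": 0},
    {"x": 0,"y": 0,"z": 0,"yaw": 0},
  ],
)

```text
clock: 19.95
position: [575.7, 2.3, 85.9]
orientation: [-3.139, -0.0, 1.6]
contact_force: [-11.8, -0.6, 1.7]
grip_width: 17.0
grasp_force: 60.5
```

```bash
python3 -c "
from h import *
print(manip.sign_off())"
```

```text
the job is handed in; nothing more can be done
None
```

The drawer is shut on its catch, and the front stands flush on the ledge with its green face outwards; the arm has pressed it on at a steady 11–12 N (wrist reading) for over 3.5 s and is still holding it. I handed the job in at about 20 s, but no verdict came back.

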